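# Draw the test kiln's guarded bolt with the hooked rod

## Robot

A 6-joint arm with a two-finger parallel gripper is mounted at the origin on the work surface; the furniture and walls round the work are solid. World frame = base frame: x ahead of the robot, y to its left, z up, the work surface at z = 0. Lengths are in mm, angles in rad, forces in N, time in s.
With the tool pointing down it reaches from about 350 to 1000 mm from the base axis. Payload 7.1 kg.
Tool frame: the origin (TCP) lies midway between the tips of the shut fingers; the grasp point (between the pads) lies 19 mm behind it; z points along the fingers, y is the line along which they close (so a half turn about z gives the same grasp; the last joint's range is limited). The gripper opens to 85 mm and grips with 20 to 120 N. Pads are 22 mm wide; open, the fingers measure 114 mm over their backs; the gripper's body (76 mm by 85 mm) begins 54 mm behind the grasp point. The pads swing forward as they close: fully open they stand 13 mm farther back than shut.
Start: joints at [1.201, 0.423, 1.63, -0, 1.089, -0.019], TCP at [214.749, 586.931, 231.319] pointing down, gripper open.
Joint ranges: [-3, 3], [-0.9, 2.11], [0.09, 2.58], [-1.31, 4.45], [0.11, 2.69], [-2.54, 2.54]. Speed limits (rad/s): [2.39, 2.39, 3.01, 3.14, 3.14, 3.14].

## Interface

Orientations are given as [roll, pitch, yaw] about the fixed x, y, z axes, in that order (R = Rz(yaw) Ry(pitch) Rx(roll)).
In Python, from bench import state, snapshot, camera_info, job_done gives the robot as it stands.
- The arm moves only by the shell command python3 -m crank 'ROWS' [FORCE]. ROWS is JSON, a list that holds one entry, the list of rows, each a list of 5 numbers: the shift along the world's x, y, z in cm, then the turn about the world's z in degrees, then the gripper command: -1 is fully open, 1 is shut, values between are in proportion. In form: [[[dx, dy, dz, yaw, claw], ...]]. A call has 1 to 20 rows; each row is the pose to reach, as a shift and turn from the pose commanded when the call began; what a row does not reach only later rows make up. A row lasts 1/8 s, in which the tool goes at most 62.5 mm and 10.7 degrees, less where a joint would pass 70% of its speed; a pose out of reach is approached as far as the arm can. A call with a gripper value outside its range is refused whole. The fingers move at their own pace and stop on an object; FORCE is the grip in N (left out, the last holds). Time passes only in rows, so rows that repeat a pose let the fingers close. It gives the time, the measured TCP pose, the force, the opening and the grip force at its end, in the units of the state.
- state(): the state, without advancing time (a new reading comes with each control period).
- snapshot(name): name is "scene" or "top" or "wrist"; returns the picture (480x640x3 uint8, red, green, blue); there is no depth.
- camera_info(name): a dict with "camera_matrix" (3x3 intrinsics, pixels), "R" (3x3) and "t" (3): a world point X has camera coordinates R X + t; the wrist camera has in their place "hand_eye" (4x4, takes a point from camera to tool coordinates, whose origin is the TCP and whose axes are the flange's). Camera axes: x right, y down, z forward; pixel columns grow to the right and rows downward; lengths in mm; the calibration is good to about 2 mm. A picture is of the moment at which its call begins: read the wrist's pose just before it. camera_info takes no time and is no camera call.
- job_done(): hands the job in; it is judged then, once.
The state is a dict: "t": time; "joint_pos": joint angles; "qd": joint speeds; "joint_torque": joint torques, N m; "tool_pos": TCP position; "orientation": TCP orientation; "contact_force": force on the tool from outside, world axes, zero at the start; "wrist_torque": the same for the moment, N m; "finger_gap": finger opening in mm; "finger_force": force on a finger pad.
Only numpy, scipy, OpenCV 4.12 (cv2) and the standard library are available. Lean on these libraries where they do the work, as an engineer would, in place of code of your own. Each camera call takes 0.05 s, during which the arm holds its last target. There are 200 camera calls.

## Task

The brass bolt on the lid of the small test kiln lies under a wire guard where a hand does not fit: take the hooked rod out of its wooden cradle, reach its hook in through the open front of the guard and draw the bolt fully back to its stop. The stop is hidden in the barrel and set differently each time, so feel for it: keep a steady pull of about 15 N on it against the stop for a second, and never force the rod against the kiln, its guard or bolt with more than 25 N. Then lay the rod back in both forks of its cradle, the same way round, and let go; the gripper and arm must not touch the kiln, and the bottle, the bowl and the clay turtle must be left where they stand.

Things in the scene. Friction and masses are not known exactly. Their poses are not given: they have to be found in the camera images.
- kiln: small grey test kiln, fixed, 240 (x) x 200 (y) mm, flat lid top 130 mm above the table. Origin under its centre at table height; x points from its front (robot side) to its back, z up. A brass bolt runs along the middle of the lid (y = 0) out of a closed barrel (x = -112 to -56 mm, 26 mm above the lid), through a guide at x = 50 mm (24 mm above it), into a keeper block at x = 75 to 95 mm (33 mm above it).
- guard_front (a point): middle of the open front portal of the wire guard over the bolt, at kiln x = -62, y = 0, 55 mm above the lid; axes as the kiln's. The guard runs from here 130 mm back: 6 arches of 5 mm wire with gaps of about 20 mm, inner width 91 mm, inner top 109 mm above the lid, outer top 115 mm above it.
- bolt (a joint): travel of the bolt in m towards the kiln's front (-x of the kiln); 0 = fully shot into the keeper; starts anywhere from 0 to 0.012. The rigid stop that ends its travel is hidden in the barrel and set differently each time, anywhere from 0.022 to 0.045: it can only be felt. On the way it slides with a friction of about 4 N, and it stays where it is left.
- bolt_bar (a point): middle of the bolt's brass crossbar, 36 mm above the lid top: 10 mm thick, 40 mm long across the kiln (along y), on a 10 mm stem on the 12 mm thick bolt (whose own top is 18 mm above the lid). At kiln x = 0 when the bolt is shot, y = 0; moves with the bolt. Axes parallel to the kiln's. Behind the bar 38 mm or more are free.
- hook_rod: loose hooked rod, 0.12 kg. Origin on its axis at the middle of its pale square wooden handle (18 x 18 mm, 124 mm long along x). x points along the rod to the hook, z up as it lies in the cradle. A steel shaft, 7 mm thick, runs on from the handle to x = 175 mm, where it bends straight down (-z) into the hook.
- hook_tip (a point): lower end of the hook, at x = 175, z = -30 mm in the rod's frame; the hook is a 7 mm thick round pin, its side that faces the handle at x = 171.5 mm. Axes as the rod's.
- cradle: fixed wooden rod cradle. Origin at table height, x along the rod to the hook, z up. Base board 200 x 70 x 12 mm. Rear fork at x = -50 mm holds the handle (slot 26 mm wide, floor at z = 56 mm), front fork at x = 95 mm holds the shaft (slot 16 mm wide, floor at z = 61.5 mm); both 12 mm thick, flared, up to 30 mm above their floors. Lying in it, the rod's origin is near x = 0, y = 0, z = 65 mm.
- slip_bottle: bystander: white squeeze bottle with a red tip, 60 mm wide, 181 mm high, loose; origin under its centre
- clay_turtle: bystander: small wet clay turtle, 72 x 112 x 30 mm, loose; origin under its centre
- cream_bowl: bystander: cream glazed bowl, 176 mm wide, 72 mm high, loose; origin under its centre
Mind the look-alikes: they are no part of the job. There is more than one size of the hook_rod; the job needs the smaller.

How it is judged:
By the outcome, as a careful person would: the job done as asked, in the order asked, and still so for the second after the job is handed in, with the robot touching nothing.
It also fails if it takes over 62 s, if anything falls off the work surface, if the arm or the gripper's body presses on something with over 40 N, if the wrist force passes 120 N, or if a joint passes its speed limit or range.

## Working session

There is one attempt and no reset: what is moved stays moved. The work goes in short steps, Python scripts to look and compute and a shell command to move; the robot and the scene stay as the last step left them, time stands still between calls to the robot, and variables do not carry over. Pictures are saved under pics/ and viewed, at most 11 in all, crops included, and the job is handed in when it is done.

```bash
mkdir -p pics; ls; python3 - <<'E'
from bench import *
import cv2,json
s=state();print(s)
for n in("scene","top"):
    cv2.imwrite(f"pics/{n}0.png",snapshot(n)[:,:,::-1]);print(n,camera_info(n))
print(camera_info("wrist"))
E
```

```text
pics
{'t': 0.0, 'joint_pos': array([ 1.20099761e+00,  4.23824868e-01,  1.63072836e+00,  2.59875633e-06,
        1.08859119e+00, -1.89910208e-02]), 'qd': array([-0.00192501,  0.00067319, -0.00043217, -0.00027761,  0.00105737,
       -0.00032697]), 'joint_torque': array([-9.26588837e-05, -5.57393575e+01, -2.81746548e+01,  2.66101104e-06,
        7.13720932e-03,  3.80795018e-05]), 'tool_pos': array([214.5508882 , 586.41860841, 230.54059302]), 'orientation': array([-3.14004122e+00, -3.17678696e-05,  2.79078373e+00]), 'contact_force': array([ 0.10971911, -0.5079064 , -0.05468679]), 'wrist_torque': array([0.01043563, 0.02468803, 0.02702141]), 'finger_force': 0.0, 'finger_gap': 85.5245848520472}
scene {'camera_matrix': array([[517.52377224,   0.        , 314.15636049],
       [  0.        , 517.52377224, 241.80336825],
       [  0.        ,   0.        ,   1.        ]]), 'R': array([[ 8.38141166e-01, -5.45453357e-01, -1.42494569e-04],
       [-3.46029776e-01, -5.31505813e-01, -7.73152614e-01],
       [ 4.21642953e-01,  6.48060341e-01, -6.34220005e-01]]), 't': array([-477.47788674,  283.8228
[... 272 characters left out ...]
[-9.92385110e-01, -1.04104273e-03, -1.23169433e-01],
       [ 1.23173339e-01, -1.12181109e-02, -9.92321764e-01]]), 't': array([ -31.83964582,  567.66406441, 1489.33766536])}
{'camera_matrix': array([[365.91118019,   0.        , 326.45820811],
       [  0.        , 365.91118019, 241.74760837],
       [  0.        ,   0.        ,   1.        ]]), 'hand_eye': array([[ 3.95378990e-04, -9.63031847e-01, -2.69387277e-01,
         6.81648283e+01],
       [ 9.99999456e-01,  1.20696034e-04,  1.03622062e-03,
         1.00356753e+00],
       [-9.65399481e-04, -2.69387540e-01,  9.63031371e-01,
        -1.42682857e+02],
       [ 0.00000000e+00,  0.00000000e+00,  0.00000000e+00,
         1.00000000e+00]])}
```

View pics/scene0.png

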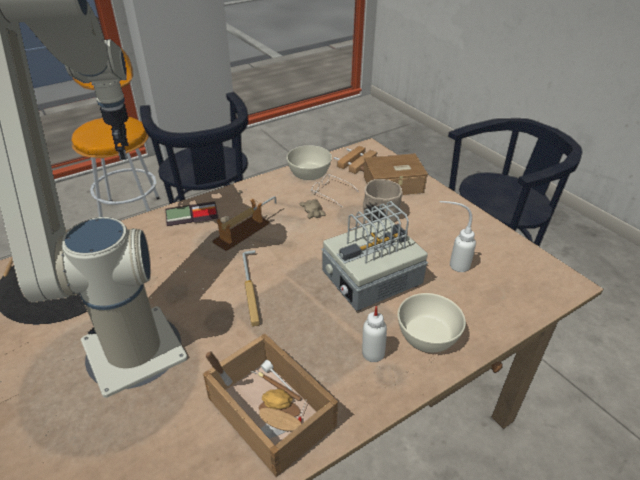

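View pics/top0.png

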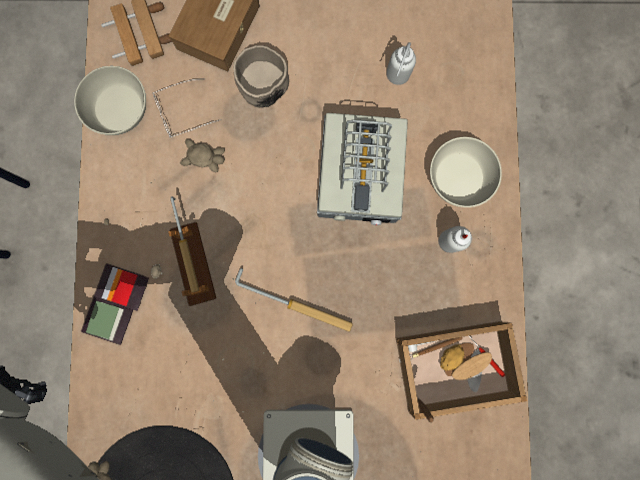

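The rod could be the one in the cradle, top (185,250), or the loose one on the table, top (295,300). The loose one is the larger; the cradle one is described, so I choose that. The kiln is at top (362,165), bottle with red tip (457,240), bowl (465,170), turtle (203,155).

```bash
python3 - <<'E'
import cv2,numpy as np
a=cv2.imread("pics/top0.png")
c=cv2.resize(a[180:310,150:250],None,fx=4,fy=4.0,interpolation=cv2.INTER_CUBIC)
k=cv2.resize(a[95:230,310:410],None,fx=4,fy=4.0,interpolation=cv2.INTER_CUBIC)
o=np.zeros((540,800,3),np.uint8);o[:520,:400]=c;o[:540,400:]=k
cv2.imwrite("pics/c1.png",o)
E
```

```text
(no output)
```

View pics/c1.png

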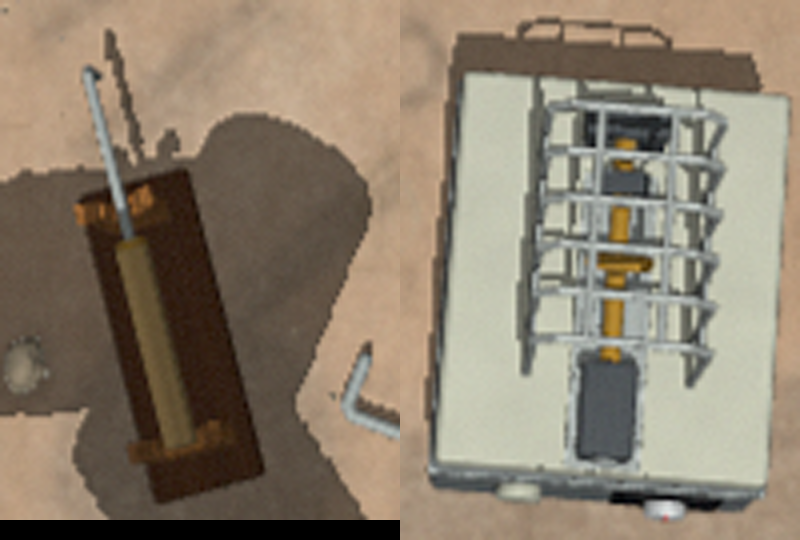

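The crop shows the smaller rod lying in the cradle with its hook end at crop (92,72) and handle ends at (132,242) and (178,447). On the right are the kiln lid corners and the brass crossbar at crop (625,264).

```bash
cat > h.py <<'E'
import numpy as np
from bench import *
def ray(cam,uv,z):
    i=camera_info(cam);K,R,t=i["camera_matrix"],i["R"],i["t"]
    d=R.T@np.linalg.solve(K,[uv[0],uv[1],1.]);c=-R.T@t
    return c+d*(z-c[2])/d[2]
def wcam(s):
    from scipy.spatial.transform import Rotation as Ro
    H=camera_info("wrist")["hand_eye"];T=np.eye(4);T[:3,:3]=Ro.from_euler("xyz",s["orientation"]).as_matrix();T[:3,3]=s["tool_pos"]
    return T@H
def wray(s,uv,z):
    M=wcam(s);d=M[:3,:3]@np.linalg.solve(camera_info("wrist")["camera_matrix"],[uv[0],uv[1],1.]);c=M[:3,3]
    return c+d*(z-c[2])/d[2]
E
python3 - <<'E'
from h import *
np.set_printoptions(precision=1,suppress=True)
L=lambda p:(150+p[0]/4,180+p[1]/4); Rr=lambda p:(310+(p[0]-400)/4,95+p[1]/4)
h=ray("top",L((92,72)),67);f=ray("top",L((132,242)),74);r=ray("top",L((178,447)),74)
print("rod",h,f,r,np.linalg.norm(f-r),"mid",(f+r)/2,np.degrees(np.arctan2(*(f-r)[1::-1])),np.degrees(np.arctan2(*(h-r)[1::-1])))
C=[ray("top",Rr(p),130) for p in((463,73),(790,97),(435,468),(765,488))]
print("lid",*C,"mid",sum(C)/4,[np.linalg.norm(C[a]-C[b]) for a,b in((0,1),(2,3),(0,2),(1,3))])
for a,b in((2,0),(3,1)):print(np.degrees(np.arctan2(*(C[b]-C[a])[1::-1])))
print("bar",ray("top",Rr((625,264)),171))
print("barrel front/back top",ray("top",Rr((607,455)),156),ray("top",Rr((610,352)),156),"keeper back",ray("top",Rr((628,115)),163))
for n,p in(("bottle",(459,232)),("bowl",(466,172)),("turtle",(203,155))):print(n,ray("top",p,{"bottle":181,"bowl":72,"turtle":20}[n]))
E
```

```text
rod [619.3 327.9  67. ] [515.  299.4  74. ] [392.7 268.8  74. ] 125.98306085720654 mid [453.9 284.1  74. ] 14.048422531234664 14.631018840813702
lid [813.5 -42.6 130. ] [ 799.4 -236.9  130. ] [576.6 -26.  130. ] [ 565.1 -218.2  130. ] mid [ 688.7 -131.   130. ] [np.float64(194.811422673015), np.float64(192.5237884304602), np.float64(237.4472811060301), np.float64(235.05027089080485)]
-4.0140543763218215
-4.5739936750475545
bar [ 688.8 -134.3  171. ]
barrel front/back top [ 580.7 -124.2  156. ] [ 640.5 -126.5  156. ] keeper back [ 778.6 -137.6  163. ]
bottle [ 524.7 -339.9  181. ]
bowl [ 684.1 -387.2   72. ]
turtle [737.3 266.2  20. ]
```

```bash
python3 -m crank '[[[3,-4,0,5,-1],[7,-9,0,12,-1],[11,-14,0,20,-1],[15,-20,0,28,-1],[19,-25,0,34,-1],[23,-30,0,34.3,-1],[23.1,-30.4,0,34.3,-1],[23.1,-30.4,0,34.3,-1],[23.1,-30.4,0,34.3,-1],[23.1,-30.4,0,34.3,-1]]]' && python3 - <<'E'
from h import *
import cv2,pickle
s=state();im=snapshot("wrist");pickle.dump(s,open("s1.pkl","wb"));print(s["tool_pos"],s["orientation"],s["joint_pos"])
cv2.imwrite("pics/w1.png",im[:,:,::-1])
E
```

```text
t: 1.35
tool_pos: [444.9, 284.0, 231.2]
orientation: [3.141, -0.0, -2.892]
contact_force: [0.6, 0.2, 0.2]
finger_gap: 85.6
finger_force: 0.0
[444.9458543  284.03247437 231.24435527] [ 3.14147379e+00 -2.69670684e-04 -2.89187033e+00] [ 5.45488986e-01  2.81276698e-01  1.84383240e+00  2.26144379e-04
  1.01670689e+00 -1.27514866e+00]
```

View pics/w1.png

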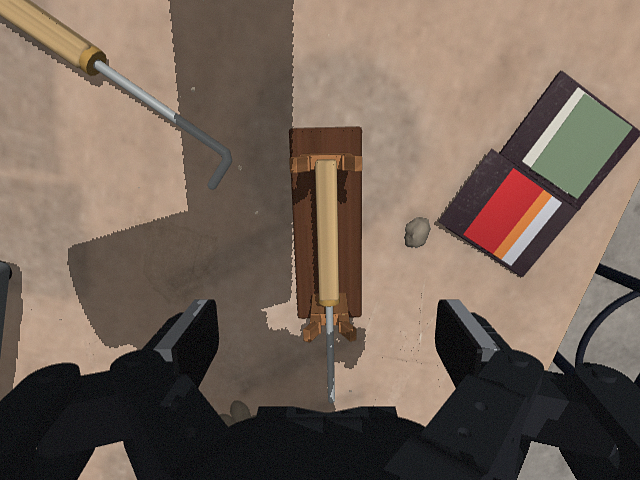

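The wrist picture shows the handle from (327,160) rear to (328,302) front, in the rear fork at y≈163 and the front fork at y≈325. The shaft reaches down to (331,395) and the big rod lies well to the left.

```bash
python3 - <<'E'
from h import *
import pickle
np.set_printoptions(precision=1,suppress=True)
s=pickle.load(open("s1.pkl","rb"))
r=wray(s,(327,160),74);f=wray(s,(328.3,302),74);h=wray(s,(331,385),68)
b=[wray(s,p,12) for p in((290.5,128),(361,127),(298,317),(361,317))]
print(r,f,h,np.linalg.norm(f-r),(r+f)/2,*[np.degrees(np.arctan2(*(a-r)[1::-1])) for a in(f,h)])
print("board",sum(b)/4,np.linalg.norm(b[0]-b[2]),np.degrees(np.arctan2(*(b[3]-b[1])[1::-1])))
E
```

```text
[394.6 272.7  74. ] [514.3 304.6  74. ] [601.7 329.8  68. ] 123.85785579577835 [454.4 288.6  74. ] 14.89024373584127 15.398136506649697
board [464.  291.5  12. ] 196.80867511664675 15.789264437604128
```

```bash
python3 -m crank '[[[0.15,0.1,-4,0.5,-1],[0.15,0.1,-9,0.5,-1],[0.15,0.1,-14,0.5,-1],[0.15,0.1,-17,0.5,-1],[0.15,0.1,-18.6,0.5,-1],[0.15,0.1,-18.6,0.5,-1],[0.15,0.1,-18.6,0.5,-0.2],[0.15,0.1,-18.6,0.5,0.3],[0.15,0.1,-18.6,0.5,0.6],[0.15,0.1,-18.6,0.5,1],[0.15,0.1,-18.6,0.5,1],[0.15,0.1,-18.6,0.5,1],[0.15,0.1,-18.6,0.5,1]]]' 100
```

```text
t: 3.02
tool_pos: [447.7, 284.0, 46.1]
orientation: [3.141, 0.001, -2.885]
contact_force: [-0.7, -0.8, 7.1]
finger_gap: 16.6
finger_force: 97.5
```

```bash
python3 -m crank '[[[0,0,2,0,1],[0,0,5,0,1],[0,0,9,0,1],[0,0,13,0,1],[-1,-2,14.5,0,1],[-4,-5,14.5,-2,1],[-7,-10,14.5,-4,1],[-10,-15,14.5,-6,1],[-13,-20,14.5,-9,1],[-17,-25,14.5,-12,1],[-21,-30,14.5,-15,1],[-25,-35,14.5,-18,1],[-29,-38,14.5,-19.1,1],[-31,-39.5,14.5,-19.1,1],[-31,-39.5,14.5,-19.1,1],[-31,-39.5,14.5,-19.1,1]]]' && python3 - <<'E'
from h import *
import cv2
s=state();print(s["joint_pos"])
a=snapshot("top");b=snapshot("scene")
cv2.imwrite("pics/top2.png",a[:,:,::-1]);cv2.imwrite("pics/scene2.png",b[:,:,::-1])
c=cv2.resize(a[105:285,305:415],None,fx=3.3,fy=3.3,interpolation=cv2.INTER_CUBIC)
d=cv2.resize(b[190:315,240:440],None,fx=2.2,fy=2.2,interpolation=cv2.INTER_CUBIC)
print(c.shape,d.shape)
o=np.zeros((600,800,3),np.uint8);o[:c.shape[0],:c.shape[1]]=c[:600];o[:d.shape[0],363:363+d.shape[1]]=d[:,:437]
cv2.imwrite("pics/c2.png",o[:,:,::-1])
E
```

```text
t: 5.03
tool_pos: [137.4, -111.2, 190.4]
orientation: [-3.141, 0.001, 3.063]
contact_force: [-0.4, 0.1, -1.6]
finger_gap: 16.6
finger_force: 97.7
[-7.48109692e-01 -2.79875712e-01  2.52159019e+00  3.19199000e-04
  8.99080471e-01 -2.24020563e+00]
(594, 363, 3) (275, 440, 3)
```

View pics/c2.png

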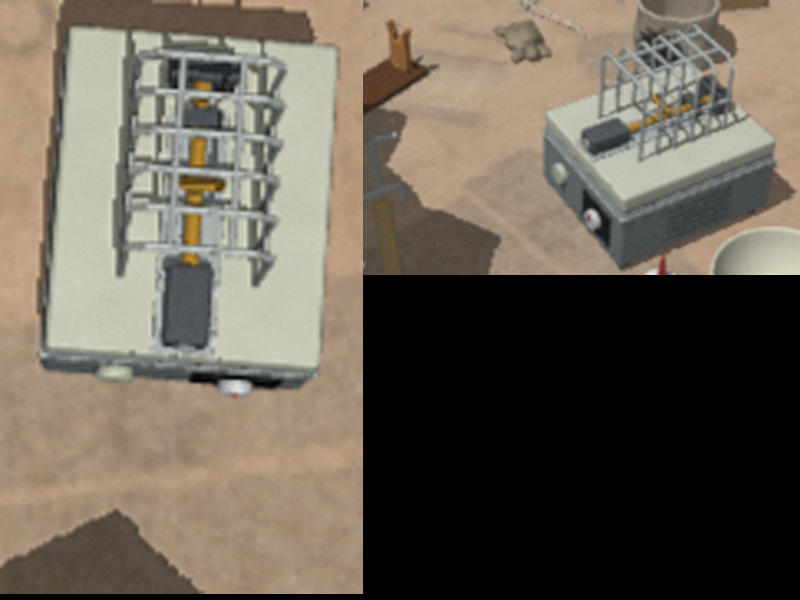

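I typed −31 cm for −31 mm: the arm is too far back, touching nothing. Moving forward to the intended spot in front of the guard.

```bash
python3 -m crank '[[[3,0,0,0,1],[7,0,0,0,1],[11,0,0,0,1],[15,0,0,0,1],[19,0,0,0,1],[23,0,0,0,1],[26,0,0,0,1],[27.5,0,0,0.3,1],[27.5,0,0,0.3,1],[27.5,0,0,0.3,1],[27.5,0,0,0.3,1]]]' && python3 - <<'E'
from h import *
import cv2
s=state();print(s["joint_pos"])
a=snapshot("top");b=snapshot("scene")
cv2.imwrite("pics/top3.png",a[:,:,::-1]);cv2.imwrite("pics/scene3.png",b[:,:,::-1])
c=cv2.resize(a[105:255,305:415],None,fx=4,fy=4,interpolation=cv2.INTER_CUBIC)
d=cv2.resize(b[190:315,240:440],None,fx=1.8,fy=1.8,interpolation=cv2.INTER_CUBIC)
o=np.zeros((600,800,3),np.uint8);o[:,:440]=c;o[:d.shape[0],440:]=d
cv2.imwrite("pics/c3.png",o[:,:,::-1])
E
```

```text
t: 6.5
tool_pos: [411.2, -110.9, 190.3]
orientation: [3.142, -0.001, 3.07]
contact_force: [-0.3, 0.2, -1.5]
finger_gap: 16.5
finger_force: 97.6
[-2.91347655e-01  1.92140860e-01  2.08545680e+00 -9.98614458e-05
  8.64550685e-01 -1.79032085e+00]
```

View pics/c3.png

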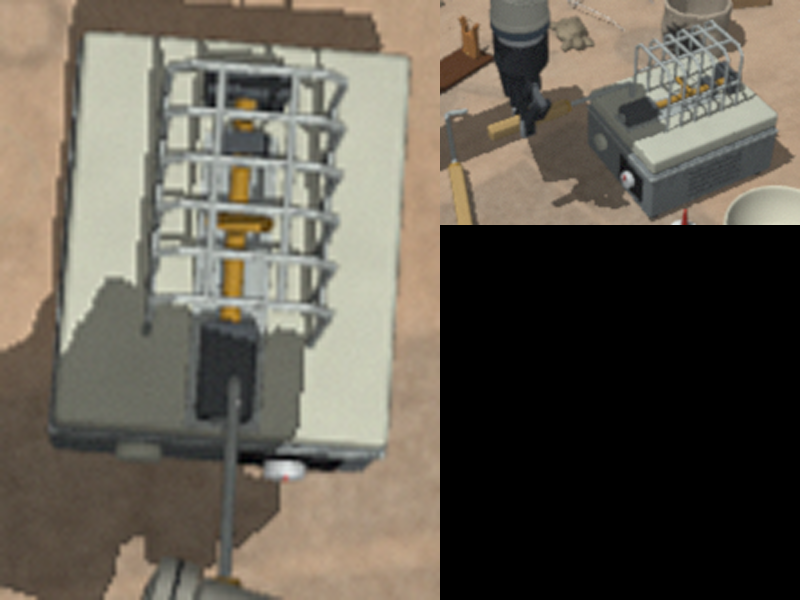

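The hook's bend is at crop (234,382), and the shaft meets the handle at (226,572). The crossbar's top is at (245,222), with the barrel top from (224,416) to (231,322). I'll work out the offset in kiln axes.

```bash
python3 - <<'E'
from h import *
np.set_printoptions(precision=1,suppress=True)
q=lambda x,y:(305+x/4,105+y/4)
h=ray("top",q(234,382),213);s=ray("top",q(226.5,572),212)
bar=ray("top",q(245,222),171);bf=ray("top",q(224,418),156);br=ray("top",q(231,322),156)
kb=ray("top",q(247,72),163);gd=ray("top",q(247,125),154)
C=[ray("top",q(*p),130) for p in((83,32),(410,57),(52,430),(385,447))]
print("hook",h,"shaft",s,np.degrees(np.arctan2(*(h-s)[1::-1])))
print("bar",bar,"barrel",bf,br,"keeper",kb,"guide",gd,"lid",sum(C)/4)
P=np.array([bar,bf,br,kb,gd]);a=np.polyfit(P[:,0],P[:,1],1);print("axis",np.degrees(np.arctan(a[0])),a, P[:,1]-np.polyval(a,P[:,0]))
# guard arch feet / tops
for p in((150,302),(333,316)):print("front arch top corner",ray("top",q(*p),130+112))
E
```

```text
hook [ 590.8 -123.7  213. ] shaft [ 486.2 -118.8  212. ] -2.7058286661813744
bar [ 690.  -134.3  171. ] barrel [ 578.9 -122.5  156. ] [ 634.7 -127.   156. ] keeper [ 780.4 -137.   163. ] guide [ 751.3 -137.5  154. ] lid [ 688.7 -130.5  130. ]
axis -4.4329938677892775 [ -0.1 -78.4] [-2.4  0.8  0.6  1.9 -0.9]
front arch top corner [629.8 -76.4 242. ]
front arch top corner [ 622.3 -175.2  242. ]
```

```bash
python3 -m crank '[[[0,0,0.6,0,1],[1.5,-0.1,0.6,0,1],[3.5,-0.3,0.6,0,1],[5.5,-0.4,0.6,0,1],[7.5,-0.6,0.6,0,1],[9.5,-0.7,0.6,0,1],[11,-0.8,0.6,0,1],[12,-0.9,0.6,0,1],[12.2,-0.9,0.6,0,1],[12.2,-0.9,0.6,0,1],[12.2,-0.9,0.6,0,1]]]' && python3 - <<'E'
from h import *
import cv2
a=snapshot("top");b=snapshot("scene")
c=cv2.resize(a[105:205,330:400],None,fx=6,fy=6,interpolation=cv2.INTER_CUBIC)
d=cv2.resize(b[190:290,320:420],None,fx=3.8,fy=3.8,interpolation=cv2.INTER_CUBIC)
o=np.zeros((600,800,3),np.uint8);o[:,:420]=c;o[:380,420:]=d
cv2.imwrite("pics/c4.png",o[:,:,::-1])
E
```

```text
t: 7.98
tool_pos: [533.7, -120.0, 196.3]
orientation: [3.142, -0.0, 3.07]
contact_force: [0.4, -0.5, -0.2]
finger_gap: 16.2
finger_force: 97.6
```

View pics/c4.png

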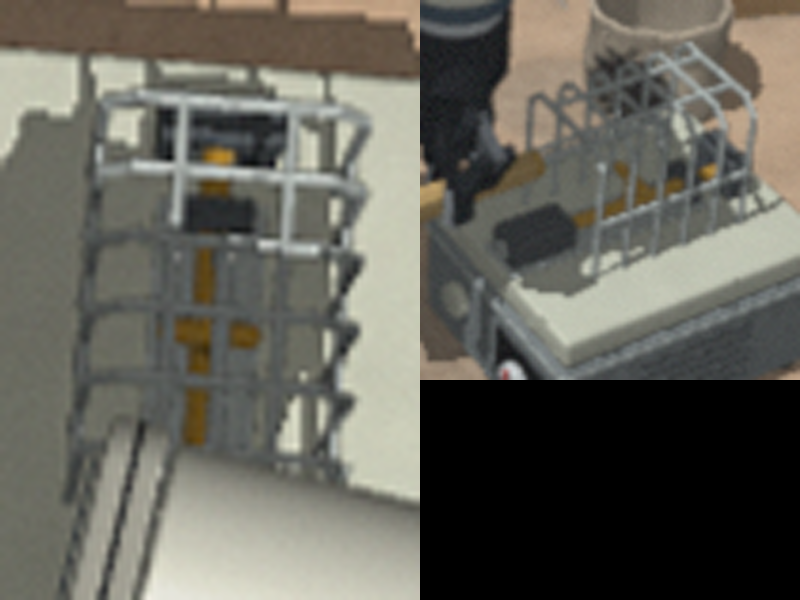

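The view is dim: a grey line at crop (220,320) crosses the bar at y≈333 and is probably the shaft. I'll project the expected hook end and look closer with more contrast.

```bash
python3 - <<'E'
from h import *
import cv2
i=camera_info("top")
for P in((713,-133.2,218),(690,-131.5,171),(705,-132.6,171)):
    v=i["camera_matrix"]@(i["R"]@np.array(P)+i["t"]);v=v[:2]/v[2];print(P,v,(v-[345,130])*12)
a=snapshot("top");b=snapshot("scene")
c=cv2.resize(a[130:180,345:385],None,fx=12,fy=12,interpolation=cv2.INTER_LANCZOS4)
d=cv2.resize(b[215:265,362:392],None,fx=10,fy=10,interpolation=cv2.INTER_LANCZOS4)
o=np.zeros((600,800,3),np.uint8);o[:,:480]=c;o[:500,490:790]=d
o=np.clip(255*(o/255.)**.6*1.1,0,255).astype(np.uint8)
cv2.imwrite("pics/c5.png",o[:,:,::-1])
E
```

```text
(713, -133.2, 218) [367.45182398 145.62825239] [269.42188774 187.53902865]
(690, -131.5, 171) [365.02483836 160.48299652] [240.29806037 365.79595819]
(705, -132.6, 171) [365.44440101 154.06192335] [245.33281214 288.74308026]
```

View pics/c5.png

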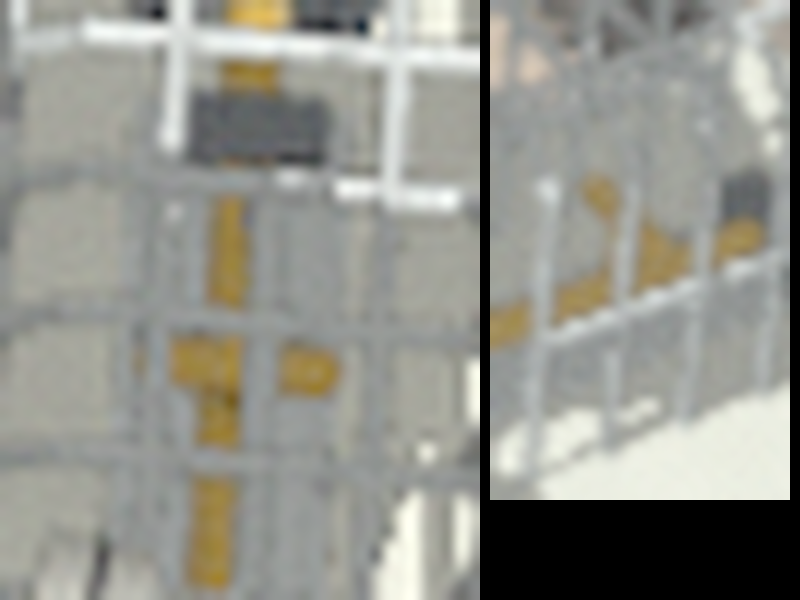

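The shaft shows at x≈258 crossing the bar (y≈365), and its end is near y≈190 as predicted, so the hook is about 20 mm behind the bar. Lowering, in two parts with force checks.

```bash
python3 -m crank '[[[0,0,-0.3,0,1],[0,0,-0.7,0,1],[0,0,-1.1,0,1],[0,0,-1.4,0,1],[0,0,-1.5,0,1],[0,0,-1.6,0,1],[0,0,-1.6,0,1]]]'
```

```text
t: 9.05
tool_pos: [534.3, -120.1, 180.3]
orientation: [-3.142, 0.0, 3.07]
contact_force: [0.4, 1.2, -2.6]
finger_gap: 16.3
finger_force: 97.6
```

```bash
python3 -m crank '[[[0,0,-0.3,0,1],[0,0,-0.6,0,1],[0,0,-0.9,0,1],[0,0,-1.2,0,1],[0,0,-1.4,0,1],[0,0,-1.4,0,1],[0,0,-1.4,0,1]]]'
```

```text
t: 9.93
tool_pos: [534.3, -120.1, 166.4]
orientation: [3.142, 0.0, 3.07]
contact_force: [-0.7, 0.2, -1.5]
finger_gap: 16.7
finger_force: 97.6
```

```bash
python3 -m crank '[[[-0.3,0,0,0,1],[-0.6,0.05,0,0,1],[-0.9,0.07,0,0,1],[-1.1,0.08,0,0,1],[-1.3,0.1,0,0,1],[-1.5,0.11,0,0,1],[-1.6,0.12,0,0,1]]]'; python3 -m crank '[[[-0.1,0.01,0,0,1],[-0.2,0.015,0,0,1],[-0.3,0.02,0,0,1],[-0.4,0.03,0,0,1]]]'
```

```text
t: 10.8
tool_pos: [518.8, -119.0, 166.5]
orientation: [-3.141, 0.002, 3.07]
contact_force: [3.9, 0.1, -2.0]
finger_gap: 16.4
finger_force: 97.5
t: 11.3
tool_pos: [514.4, -118.6, 166.4]
orientation: [-3.141, 0.001, 3.07]
contact_force: [4.1, -0.3, -1.5]
finger_gap: 16.6
finger_force: 97.5
```

```bash
cat > ok.py <<'E'
from bench import state
import sys
s=state();f=s["contact_force"];print(f.round(1),s["tool_pos"].round(1));sys.exit(f[0]>7.5)
E
python3 -m crank '[[[-0.05,0,0,0,1],[-0.1,0.01,0,0,1]]]' >/dev/null; python3 ok.py &&
python3 -m crank '[[[-0.05,0,0,0,1],[-0.1,0.01,0,0,1]]]' >/dev/null && python3 ok.py &&
python3 -m crank '[[[-0.05,0,0,0,1],[-0.1,0.01,0,0,1]]]' >/dev/null && python3 ok.py &&
python3 -m crank '[[[-0.05,0,0,0,1],[-0.1,0.01,0,0,1]]]' >/dev/null && python3 ok.py &&
python3 -m crank '[[[-0.05,0,0,0,1],[-0.1,0.01,0,0,1]]]' >/dev/null && python3 ok.py &&
python3 -m crank '[[[-0.05,0,0,0,1],[-0.1,0.01,0,0,1]]]' >/dev/null && python3 ok.py &&
python3 -m crank '[[[-0.05,0,0,0,1],[-0.1,0.01,0,0,1]]]' >/dev/null && python3 ok.py &&
python3 -m crank '[[[-0.05,0,0,0,1],[-0.1,0.01,0,0,1]]]' >/dev/null && python3 ok.py
```

```text
[ 3.7 -0.5 -1.8] [ 513.3 -118.5  166.4]False
```

```bash
sed -i 's/sys.exit(f\[0\]>7.5)/sys.exit(int(f[0]>7.5))/' ok.py
python3 -m crank '[[[-0.05,0,0,0,1],[-0.1,0.01,0,0,1]]]' >/dev/null; python3 ok.py &&
python3 -m crank '[[[-0.05,0,0,0,1],[-0.1,0.01,0,0,1]]]' >/dev/null && python3 ok.py &&
python3 -m crank '[[[-0.05,0,0,0,1],[-0.1,0.01,0,0,1]]]' >/dev/null && python3 ok.py &&
python3 -m crank '[[[-0.05,0,0,0,1],[-0.1,0.01,0,0,1]]]' >/dev/null && python3 ok.py &&
python3 -m crank '[[[-0.05,0,0,0,1],[-0.1,0.01,0,0,1]]]' >/dev/null && python3 ok.py &&
python3 -m crank '[[[-0.05,0,0,0,1],[-0.1,0.01,0,0,1]]]' >/dev/null && python3 ok.py &&
python3 -m crank '[[[-0.05,0,0,0,1],[-0.1,0.01,0,0,1]]]' >/dev/null && python3 ok.py &&
python3 -m crank '[[[-0.05,0,0,0,1],[-0.1,0.01,0,0,1]]]' >/dev/null && python3 ok.py
```

```text
[ 3.6 -0.2 -0. ] [ 512.3 -118.4  166.3]
[ 4.6 -0.7 -2.2] [ 511.3 -118.3  166.3]
[ 4.4 -1.5 -2.2] [ 510.2 -118.2  166.3]
[ 3.9 -1.3 -2.3] [ 509.2 -118.1  166.3]
[ 4.4 -0.2 -2.6] [ 508.2 -118.   166.3]
[ 4.8 -0.7 -1.8] [ 507.2 -117.9  166.3]
[ 4.8 -0.3 -1. ] [ 506.2 -117.8  166.3]
[ 4.6 -0.6 -1.6] [ 505.3 -117.7  166.3]
```

```bash
python3 -m crank '[[[-0.05,0,0,0,1],[-0.1,0.01,0,0,1]]]' >/dev/null; python3 ok.py &&
python3 -m crank '[[[-0.05,0,0,0,1],[-0.1,0.01,0,0,1]]]' >/dev/null && python3 ok.py &&
python3 -m crank '[[[-0.05,0,0,0,1],[-0.1,0.01,0,0,1]]]' >/dev/null && python3 ok.py &&
python3 -m crank '[[[-0.05,0,0,0,1],[-0.1,0.01,0,0,1]]]' >/dev/null && python3 ok.py &&
python3 -m crank '[[[-0.05,0,0,0,1],[-0.1,0.01,0,0,1]]]' >/dev/null && python3 ok.py &&
python3 -m crank '[[[-0.05,0,0,0,1],[-0.1,0.01,0,0,1]]]' >/dev/null && python3 ok.py &&
python3 -m crank '[[[-0.05,0,0,0,1],[-0.1,0.01,0,0,1]]]' >/dev/null && python3 ok.py &&
python3 -m crank '[[[-0.05,0,0,0,1],[-0.1,0.01,0,0,1]]]' >/dev/null && python3 ok.py &&
python3 -m crank '[[[-0.05,0,0,0,1],[-0.1,0.01,0,0,1]]]' >/dev/null && python3 ok.py &&
python3 -m crank '[[[-0.05,0,0,0,1],[-0.1,0.01,0,0,1]]]' >/dev/null && python3 ok.py &&
python3 -m crank '[[[-0.05,0,0,0,1],[-0.1,0.01,0,0,1]]]' >/dev/null && python3 ok.py &&
python3 -m crank '[[[-0.05,0,0,0,1],[-0.1,0.01,0,0,1]]]' >/dev/null && python3 ok.py &&
python3 -m crank '[[[-0.05,0,0,0,1],[-0.1,0.01,0,0,1]]]' >/dev/null && python3 ok.py &&
python3 -m crank '[[[-0.05,0,0,0,1],[-0.1,0.01,0,0,1]]]' >/dev/null && python3 ok.py
```

```text
[ 4.2 -0.4 -0.6] [ 504.2 -117.6  166.3]
[ 4.2 -0.4 -2. ] [ 503.2 -117.5  166.3]
[ 4.  -1.5 -1.6] [ 502.2 -117.4  166.3]
[ 4.8 -2.5 -2.3] [ 501.2 -117.3  166.3]
[ 4.6 -1.  -1.6] [ 500.2 -117.2  166.3]
[ 4.8 -0.3 -2.1] [ 499.2 -117.1  166.3]
[ 3.9 -2.  -1.6] [ 498.2 -117.   166.3]
[ 3.9 -1.8 -2. ] [ 497.2 -116.9  166.3]
[ 3.8 -1.3 -1.9] [ 496.2 -116.8  166.3]
[ 4.3 -1.2 -2. ] [ 495.2 -116.7  166.3]
[ 4.  -1.  -2.3] [ 494.2 -116.6  166.3]
[ 4.  -0.8 -1.4] [ 493.2 -116.5  166.3]
[ 3.6 -1.  -2. ] [ 492.2 -116.4  166.3]
[ 4.5 -1.3 -1.1] [ 491.2 -116.3  166.3]
```

```bash
python3 -m crank '[[[-0.05,0,0,0,1],[-0.1,0.005,0,0,1]]]' >/dev/null; python3 ok.py &&
python3 -m crank '[[[-0.05,0,0,0,1],[-0.1,0.005,0,0,1]]]' >/dev/null && python3 ok.py &&
python3 -m crank '[[[-0.05,0,0,0,1],[-0.1,0.005,0,0,1]]]' >/dev/null && python3 ok.py &&
python3 -m crank '[[[-0.05,0,0,0,1],[-0.1,0.005,0,0,1]]]' >/dev/null && python3 ok.py &&
python3 -m crank '[[[-0.05,0,0,0,1],[-0.1,0.005,0,0,1]]]' >/dev/null && python3 ok.py &&
python3 -m crank '[[[-0.05,0,0,0,1],[-0.1,0.005,0,0,1]]]' >/dev/null && python3 ok.py &&
python3 -m crank '[[[-0.05,0,0,0,1],[-0.1,0.005,0,0,1]]]' >/dev/null && python3 ok.py &&
python3 -m crank '[[[-0.05,0,0,0,1],[-0.1,0.005,0,0,1]]]' >/dev/null && python3 ok.py &&
python3 -m crank '[[[-0.05,0,0,0,1],[-0.1,0.005,0,0,1]]]' >/dev/null && python3 ok.py &&
python3 -m crank '[[[-0.05,0,0,0,1],[-0.1,0.005,0,0,1]]]' >/dev/null && python3 ok.py &&
python3 -m crank '[[[-0.05,0,0,0,1],[-0.1,0.005,0,0,1]]]' >/dev/null && python3 ok.py &&
python3 -m crank '[[[-0.05,0,0,0,1],[-0.1,0.005,0,0,1]]]' >/dev/null && python3 ok.py
```

```text
[ 3.9 -1.1 -2.4] [ 490.2 -116.2  166.3]
[ 4.8 -0.4 -1.5] [ 489.2 -116.2  166.3]
[ 3.9 -0.9 -1.9] [ 488.2 -116.1  166.3]
[ 3.7 -1.8 -1.3] [ 487.2 -116.   166.3]
[ 3.9 -1.  -2. ] [ 486.2 -116.   166.3]
[ 7.7 -0.6 -3.1] [ 486.1 -116.1  166.6]
```

The stop is felt at x≈486. I'll raise the pull in half-millimetre steps.

```bash
python3 -m crank '[[[-0.05,0,0,0,1],[-0.05,0,0,0,1]]]' ; python3 ok.py
```

```text
t: 18.8
tool_pos: [486.1, -116.2, 166.7]
orientation: [-3.141, 0.003, 3.07]
contact_force: [8.1, -1.0, -3.3]
finger_gap: 16.1
finger_force: 97.4
[ 8.1 -1.  -3.3] [ 486.1 -116.2  166.7]
```

```bash
python3 -m crank '[[[-0.05,0,0,0,1],[-0.05,0,0,0,1]]]' >/dev/null; python3 ok.py; python3 -m crank '[[[-0.05,0,0,0,1],[-0.05,0,0,0,1]]]' >/dev/null; python3 ok.py
```

```text
[ 9.7 -0.2 -4.4] [ 486.1 -116.2  166.8]
[10.5 -0.3 -4.6] [ 486.1 -116.3  166.9]
```

```bash
python3 -m crank '[[[-0.05,0,0,0,1],[-0.1,0.005,0,0,1],[-0.1,0.005,0,0,1]]]' >/dev/null; python3 ok.py; python3 -m crank '[[[-0.05,0,0,0,1],[-0.08,0.005,0,0,1],[-0.08,0.005,0,0,1]]]' >/dev/null; python3 ok.py
```

```text
[14.  -1.9 -6.4] [ 486.  -116.4  167.2]
[17.5 -2.  -6.2] [ 486.  -116.5  167.4]
```

```bash
python3 -m crank '[[[0.05,0,0,0,1],[0.05,0,0,0,1]]]' >/dev/null; python3 ok.py; python3 -m crank '[[[0,0,0,0,1],[0,0,0,0,1],[0,0,0,0,1],[0,0,0,0,1]]]' >/dev/null; python3 ok.py;  python3 -m crank '[[[0,0,0,0,1],[0,0,0,0,1],[0,0,0,0,1],[0,0,0,0,1],[0,0,0,0,1],[0,0,0,0,1]]]' >/dev/null; python3 ok.py
```

```text
[14.9  0.  -6.9] [ 486.  -116.4  167.2]
[16.  -0.3 -6.1] [ 486.  -116.4  167.2]
[15.1 -1.5 -5.9] [ 486.  -116.4  167.3]
```

Held about 15 N for 1.5 s at the stop. Now unhook: forward, up, and out the front.

```bash
python3 -m crank '[[[0.3,0,0,0,1],[0.7,0,0,0,1],[1.1,0,0,0,1],[1.4,0,0,0,1],[1.4,0,0,0,1]]]' ; python3 -m crank '[[[0,0,0.5,0,1],[0,0,1.2,0,1],[0,0,2,0,1],[0,0,2.8,0,1],[0,0,3.2,0,1],[0,0,3.2,0,1]]]'
```

```text
t: 22.18
tool_pos: [496.4, -115.8, 166.2]
orientation: [3.142, -0.0, 3.07]
contact_force: [0.2, 0.8, -1.9]
finger_gap: 16.6
finger_force: 98.0
t: 22.92
tool_pos: [496.6, -115.9, 198.7]
orientation: [-3.141, 0.001, 3.07]
contact_force: [-0.5, 1.0, -0.9]
finger_gap: 16.5
finger_force: 98.0
```

```bash
python3 -m crank '[[[-1.5,0.1,0,0,1],[-3.5,0.25,0,0,1],[-5.5,0.4,0,0,1],[-7.5,0.6,0,0,1],[-9.5,0.7,0,0,1],[-10.5,0.8,0,0,1],[-10.5,0.8,0,0,1],[-10.5,0.8,0,0,1]]]' && python3 - <<'E'
from h import *
import cv2
a=snapshot("top");b=snapshot("scene")
c=cv2.resize(a[105:255,305:415],None,fx=4,fy=4,interpolation=cv2.INTER_CUBIC)
d=cv2.resize(b[190:310,250:430],None,fx=2,fy=2,interpolation=cv2.INTER_CUBIC)
o=np.zeros((600,800,3),np.uint8);o[:,:440]=c;o[:240,440:]=d
cv2.imwrite("pics/c6.png",o[:,:,::-1])
E
```

```text
t: 23.92
tool_pos: [392.1, -108.0, 198.5]
orientation: [-3.141, 0.001, 3.07]
contact_force: [-0.3, -0.5, -1.4]
finger_gap: 16.5
finger_force: 98.1
```

View pics/c6.png

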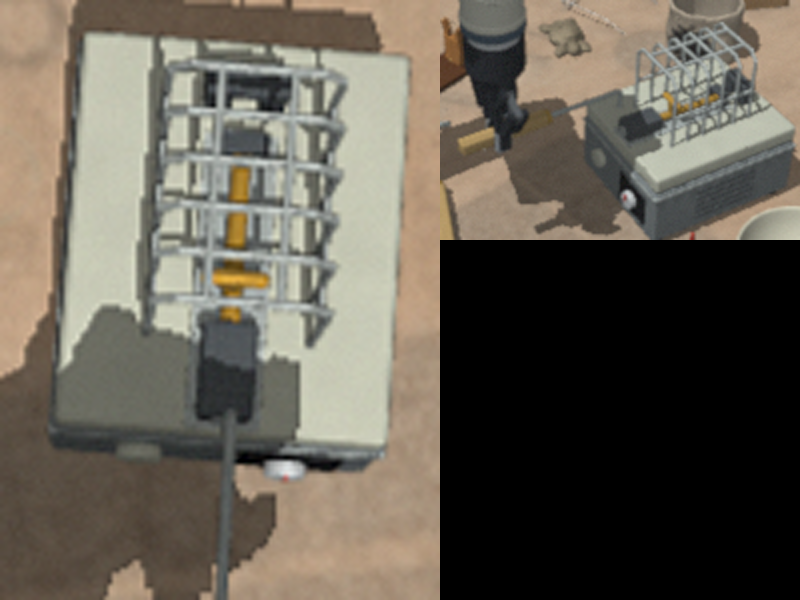

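The bar has moved back to crop y≈280, about 35 mm from (245,222), and the rod still sits straight in the grip with its hook end at (229,412). Carrying it back above the cradle.

```bash
python3 -m crank '[[[0,2,0,0,1],[0,5,0,0,1],[0,9,0,2,1],[1,13,0,5,1],[1.5,17,0,8,1],[2,21,0,11,1],[3,25,0,13,1],[4,29,0,15,1],[4.7,33,0,17,1],[5.3,36.5,-1,18.8,1],[5.56,38.7,-3,18.8,1],[5.56,39.2,-6,18.8,1],[5.56,39.2,-8,18.8,1],[5.56,39.2,-8.5,18.8,1],[5.56,39.2,-8.5,18.8,1],[5.56,39.2,-8.5,18.8,1]]]' && python3 - <<'E'
from h import *
import cv2
a=snapshot("top");b=snapshot("scene")
c=cv2.resize(a[185:310,150:240],None,fx=4.4,fy=4.4,interpolation=cv2.INTER_CUBIC)
d=cv2.resize(b[165:265,200:300],None,fx=4,fy=4,interpolation=cv2.INTER_CUBIC)
o=np.zeros((600,800,3),np.uint8);o[:550,:396]=c;o[:400,400:]=d
cv2.imwrite("pics/c7.png",o[:,:,::-1])
E
```

```text
t: 26.02
tool_pos: [447.7, 284.4, 114.2]
orientation: [3.141, 0.002, -2.885]
contact_force: [1.0, 0.2, -1.2]
finger_gap: 16.8
finger_force: 98.0
```

View pics/c7.png

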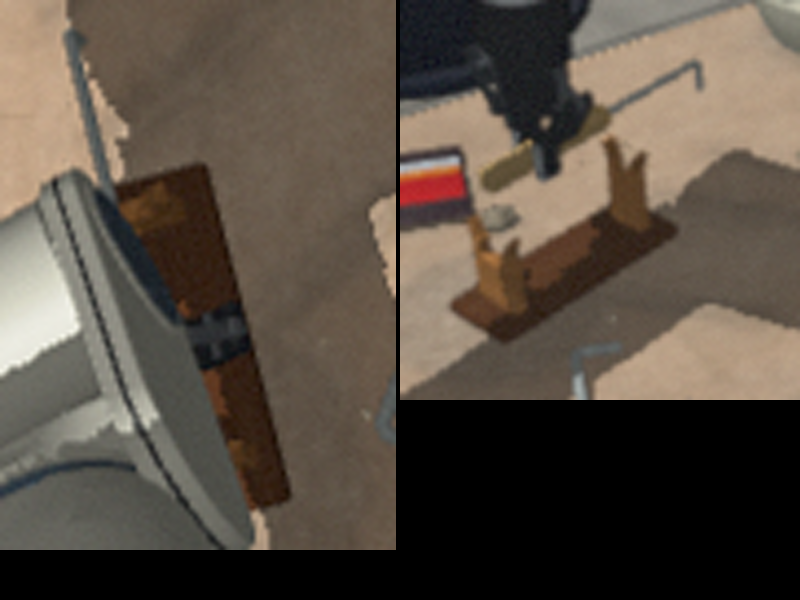

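The rod is above the cradle with its hook end at scene-crop (694,64) and top-crop (74,36). I'll triangulate the hook bend to check the rod's pitch before lowering.

```bash
python3 - <<'E'
from h import *
import cv2
np.set_printoptions(precision=1,suppress=True)
P=[];
for n in("top","scene"):
    i=camera_info(n);P.append(i["camera_matrix"]@np.c_[i["R"],i["t"]])
X=cv2.triangulatePoints(P[0],P[1],np.array([[166.8],[193.2]]),np.array([[273.5],[181.]]));X=X[:3,0]/X[3];print(X)
y=np.radians(14.7);print(447.7+(7+177)*np.cos(y),284+184*np.sin(y),114.2+19)
E
```

```text
[619.5 328.  131.6]
625.6772665107613 330.6914618036042 133.2
```

Height agrees within 2 mm. Lowering.

```bash
python3 -m crank '[[[0,0,-1,0,1],[0,0,-2,0,1],[0,0,-3,0,1],[0,0,-4,0,1],[0,-0.03,-5,0,1],[0,-0.04,-5.6,0,1],[0,-0.04,-5.6,0,1]]]'; python3 -m crank '[[[0,0,-0.4,0,1],[0,0,-0.8,0,1],[0,0,-1.0,0,1],[0,0,-1.0,0,1]]]'
```

```text
t: 27.0
tool_pos: [446.8, 283.6, 56.8]
orientation: [-3.141, -0.001, -2.885]
contact_force: [0.0, -0.5, -1.2]
finger_gap: 16.6
finger_force: 98.0
t: 27.5
tool_pos: [447.0, 283.7, 47.2]
orientation: [-3.142, -0.0, -2.885]
contact_force: [-0.5, -0.7, -1.0]
finger_gap: 16.3
finger_force: 98.0
```

```bash
python3 -m crank '[[[0,0,-0.1,0,1],[0,0,-0.1,0,1],[0,0,-0.1,0,0.6],[0,0,-0.1,0,0.4],[0,0,-0.1,0,0],[0,0,-0.1,0,-0.6],[0,0,-0.1,0,-1],[0,0,-0.1,0,-1],[0,0,-0.1,0,-1]]]'; python3 -m crank '[[[0,0,1.5,0,-1],[0,0,4,0,-1],[0,0,8,0,-1],[0,0,12,0,-1],[-3,0,15,0,-1],[-8,0,16,0,-1],[-13,0,16,0,-1],[-13,0,16,0,-1],[-13,0,16,0,-1]]]' && python3 - <<'E'
from h import *
import cv2
a=snapshot("top");b=snapshot("scene")
c=cv2.resize(a[185:310,150:240],None,fx=4.4,fy=4.4,interpolation=cv2.INTER_CUBIC)
d=cv2.resize(b[170:260,200:290],None,fx=3,fy=3,interpolation=cv2.INTER_CUBIC)
e=cv2.resize(a[80:270,310:510],None,fx=1.6,fy=1.6,interpolation=cv2.INTER_CUBIC)
o=np.zeros((600,800,3),np.uint8);o[:550,:396]=c;o[:270,400:670]=d;o[280:584,400:720]=e
cv2.imwrite("pics/c8.png",o[:,:,::-1])
E
```

```text
t: 28.62
tool_pos: [447.1, 283.7, 46.3]
orientation: [-3.142, 0.0, -2.885]
contact_force: [0.4, 0.3, 0.1]
finger_gap: 85.4
finger_force: 0.0
t: 29.75
tool_pos: [317.6, 284.2, 207.3]
orientation: [3.141, 0.002, -2.884]
contact_force: [0.4, 0.5, 0.1]
finger_gap: 85.6
finger_force: 0.0
```

View pics/c8.png

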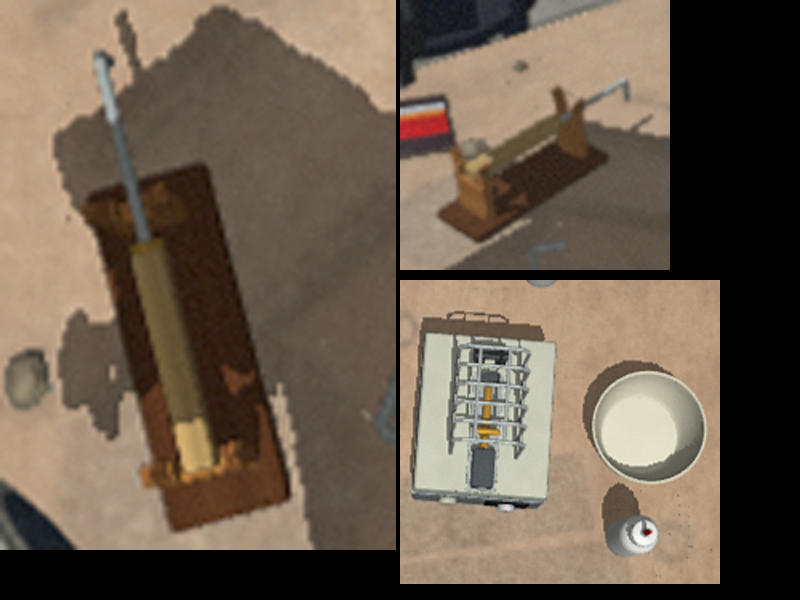

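The rod lies in both forks, hook forward. The bolt is drawn back, and the bowl and bottle stand where they were.

```bash
python3 -c "
from bench import job_done;print(job_done())"
```

```text
the job is handed in; nothing more can be done
None
```

I drew the bolt back to its stop, held about 15 N on it for over a second, laid the rod back in both forks hook forward, and handed the job in at about 30 s; no verdict came back, and the turtle looked unmoved at about 24 s but was not in the last picture.

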